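# Wedge up a sagging cupboard door and hold it for the hinge screws

### The arm

A 6-joint arm with a two-finger parallel gripper is mounted at the origin on the work surface. World frame = base frame: x ahead of the robot, y to its left, z up, the work surface at z = 0. Lengths are in mm, angles in rad, forces in N, time in s.
With the tool pointing down it reaches from about 300 to 750 mm from the base axis. Payload 8.5 kg.
Tool frame: the origin (TCP) lies at the very end of the fingers, on their centre line; the grasp point (between the pads) lies 19 mm behind it; z points along the fingers, y is the line along which they close (so a half turn about z gives the same grasp; the last joint's range is limited). The gripper opens to 85 mm and grips with 20 to 120 N. Pads are 22 mm wide; open, the fingers measure 114 mm over their backs; the gripper's body (76 mm by 85 mm) begins 54 mm behind the grasp point. The pads swing forward as they close: fully open they stand 13 mm farther back than shut.
Start: joints at [-1.337, 0.381, 1.297, -0, 1.464, -0.215], TCP at [238.628, -495.517, 231.322] pointing down, gripper open.
Joint ranges: [-3.11, 3.11], [-0.89, 2.33], [0.22, 2.48], [-1.42, 4.56], [0.17, 2.85], [-2.88, 2.88]. Speed limits (rad/s): [2.39, 2.39, 3.14, 3.14, 3.14, 3.14].

### API

Orientations are given as a rotation vector (axis times angle).
In Python, from bench import robot gives the robot as it stands.
- The arm moves only by the tool carry_out, never from a script. Its argument "rows" is a list of rows, each a list of 4 numbers: the shift along the tool's x, y, z in units of 40 mm (1.0 is 40 mm), then the turn about the tool's z in degrees. A call has exactly 10 rows; each row is the pose to reach, as a shift and turn from the pose commanded when the call began, along the tool's axes at that moment; what a row does not reach only later rows make up. A row lasts 1/10 s, in which the tool goes at most 50 mm and 8.59 degrees, less where a joint would pass 70% of its speed; a pose out of reach is approached as far as the arm can. A call with a gripper value outside its range is refused whole. "claw" is the closure, from 0 (fully open) to 1 (shut), set as the call begins (left out, the last holds). The fingers move at their own pace and stop on an object; the grip force is fixed at half the most. Time passes only in rows, so rows that repeat a pose let the fingers close, or fill a call up. It gives the time, the measured TCP pose, the force, the opening and the grip force at its end, in the units of the state.
- robot.state(): the state, without advancing time (a new reading comes with each control period).
- robot.grab_frame(name): name is "side" or "top"; returns a dict with "frame" (384x512x3 uint8, red, green, blue), "fx", "fy", "cx", "cy" (pixels), "eye" and "attitude" of the camera in the world. Camera axes: x right, y down, z forward; pixel columns grow to the right and rows downward; lengths in mm; the calibration is good to about 2 mm. A picture is of the moment at which its call begins. There is no depth.
- robot.job_done(): hands the job in; it is judged then, once.
The state is a dict: "clock": time; "joints": joint angles; "dq": joint speeds; "joint_torque": joint torques, N m; "ee_pos": TCP position; "tool_rot": TCP orientation; "force": force on the tool from outside, world axes, zero at the start; "ft_torque": the same for the moment, N m; "width": opening from 0.0 (shut) to 1.0 (fully open); "grasp_force": force on a finger pad.
Only numpy, scipy, OpenCV 4.12 (cv2) and the standard library are available. Lean on these libraries where they do the work, as an engineer would, in place of code of your own. Each camera call takes 0.05 s, during which the arm holds its last target. There are 200 camera calls.

### The job

The door of the small cupboard has dropped on its loose hinge screws, so the bottom of its free (unhinged) side rests on the bench. Take the wooden wedge and push it flat along the bench, thin end first and square to the door, under the free half of the door until that side just lifts clear of the bench by about 5 mm, the same gap as at the hinge side, and no higher. Touch the cupboard and door with nothing but the wedge, leave everything else on the bench where it is, and finish still gripping the wedge under the door, so that the screws can be tightened.

Things in the scene. Friction and masses are not known exactly. Their poses are not given: they have to be found in the camera images.
- cabinet: Wooden cupboard fixed on the bench, 280 mm wide, 160 deep, 266 high. Origin: on the bench under the middle of the door's front face. x points into it, square to the door; y along it, from the free side (-140 mm) to the hinge side (+140); z up. Behind the door (x = 20 mm on) side boards reach the bench at |y| = 124 to 140 mm; between them is free space, 37 mm high.
- door: Door over the whole front (x = 0 to 18 mm), 240 mm high, 0.55 kg; brass hinges one side, two dark holes the other (free). Origin: lower hinge, front face, 50 mm up. It tips only in its plane about this point (to 4 deg) and falls back by weight. At first its bottom slopes from 5 mm up at the hinge edge to the bench at the free edge; it is rounded (radius 9 mm), lowest 9 mm behind the face.
- door_corner (a point): Point on the lowest line of the door's bottom edge, 10 mm in from the free edge. Its height is the gap under the free side: 0 at the start, about 5 mm wanted.
- wedge: Loose pale wooden wedge, 180 mm long, 40 mm wide, about 80 g, 2 mm thick at the thin end and rising evenly to 24 mm at the thick end (1 mm for each 8.2 mm). Lies on its flat underside. Origin: centre of the underside. x points to the thin end, y across the width, z up.
- wedge_tip (a point): Middle of the wedge's thin end, at its underside, 90 mm from the origin.
- pull_a: Bystander: brass U-shaped door pull lying flat, 144 x 50 x 12 mm, origin at the middle of its underside.
- pull_b: Bystander: another such brass pull.
- pull_c: Bystander: another such brass pull.
- offcut: Bystander: straight (not tapered) pale wooden offcut, 100 x 40 x 22 mm, origin at the centre of its underside, x along its length.
- file: Bystander: flat steel file with a dark wooden handle, 295 mm long, 22 mm wide, lying along its x; the steel points to +x.
- screwdriver: Bystander: screwdriver with a red handle, 190 mm long, lying along its x in front of the hinge side of the door.
- screw_tin: Bystander: open steel tin of brass screws, 68 mm wide, 40 mm high.
- block_plane: Bystander: small steel block plane, 160 x 50 x 60 mm.
Not all that is in view belongs to the job. What is shaped like the wedge but blue is not meant.

How it is judged (in metres and radians):
At the end, for the whole second after the job is handed in: Gripped between the fingers (over 3 N, tool not behind it), the wedge lies flat on the bench (to 4 mm, 0.06 rad), within 15 degrees of square to the door, its thin end under the free half; it alone carries the door (over 1 N), the bottom of the free side resting 2.5 to 8 mm above the bench (height (world z) of door_corner between 0.0025 and 0.008 m and linear speed of each of door, wedge below 0.01 m/s and contact force between wedge and door above 1 N and contact force between the fingers and wedge above 3 N and x of the grasp point in the frame of wedge above -0.098 m and height (world z) of wedge below 0.004 m and angle between wedge's own z axis and vertical below 0.06 rad and x of wedge_tip in the frame of cabinet above 0.008 m and x of wedge in the frame of cabinet below 0 m and y of wedge_tip in the frame of cabinet between -0.14 and 0 m and angle between the x axis of wedge and the x axis of cabinet, either way round below 0.26 rad and contact force between each of pull_a, pull_b, pull_c, offcut, file, screwdriver, screw_tin, block_plane and door below 0.3 N); the arm keeps its last pose, push and grip.
It fails at once if The robot itself touches the cupboard or its door (over 2 N) (contact force between any of the arm, the fingers and cabinet above 2 N).
It fails at once if The free side of the door is forced up more than 13 mm (height (world z) of door_corner above 0.013 m).
It fails at once if Another thing on the bench is moved more than 25 mm (distance of any of pull_a, pull_b, pull_c, offcut, file, screwdriver, screw_tin, block_plane from where it was at the start of the episode above 0.025 m).
It also fails if it takes over 40 s, if anything falls off the work surface, if the arm or the gripper's body presses on something with over 40 N, if the wrist force passes 120 N, or if a joint passes its speed limit or range.

## Working session

There is one attempt and no reset: what is moved stays moved. The work goes in short steps, Python scripts to look and compute and a tool call to move; the robot and the scene stay as the last step left them, time stands still between calls to the robot, and variables do not carry over. Pictures are saved under pics/ and viewed, at most 12 in all, crops included, and the job is handed in when it is done.

Besides the shell and the picture viewer there is one more tool, called after "Request:" as a command line: name --pt "numbers of a row" for each row, then --argument value for the rest. carry_out: Moves the arm, as the interface text tells. Its arguments: {"type":"object","properties":{"rows":{"type":"array","items":{"type":"array","items":{"type":"number"}}},"claw":{"type":"number"}},"required":["rows"]}

```bash
mkdir -p pics; cat > h.py <<'E'
import numpy as np, cv2, pickle
from scipy.spatial.transform import Rotation as R
def snap(n,f):
    from bench import robot
    d=robot.grab_frame(n); pickle.dump(d,open(f'{f}.pkl','wb'))
    cv2.imwrite(f'pics/{f}.png',d['frame'][:,:,::-1]); return d
def ld(f): return pickle.load(open(f'{f}.pkl','rb'))
def rot(d):
    a=np.array(d['attitude'],float); return a if a.shape==(3,3) else R.from_rotvec(a).as_matrix()
def px(d,u,v,z=0):
    r=rot(d)@np.array([(u-d['cx'])/d['fx'],(v-d['cy'])/d['fy'],1]); e=np.array(d['eye'],float)
    return e+r*(z-e[2])/r[2]
def proj(d,p):
    q=rot(d).T@(np.array(p,float)-np.array(d['eye'])); return d['fx']*q[0]/q[2]+d['cx'],d['fy']*q[1]/q[2]+d['cy']
def crop(f,x0,y0,x1,y1,k,o):
    i=cv2.imread(f'pics/{f}.png')[y0:y1,x0:x1]; cv2.imwrite(f'pics/{o}.png',cv2.resize(i,None,fx=k,fy=k,interpolation=cv2.INTER_CUBIC))
E
python3 - <<'E'
from h import *
for n in('top','side'):
    d=snap(n,n+'0'); print({k:v for k,v in d.items() if k!='frame'})
a=cv2.imread('pics/top0.png');b=cv2.imread('pics/side0.png')
from bench import robot
print(robot.state())
E
```

```text
{'fx': 493.9237431247641, 'fy': 493.9237431247641, 'cx': 257.8422321429187, 'cy': 193.77226192873582, 'eye': array([ 199.86731196,  -80.93039526, 1365.33501713]), 'attitude': array([-2.00224789,  2.22261866, -0.23153178])}
{'fx': 368.4832150295539, 'fy': 368.4832150295539, 'cx': 253.4225516702413, 'cy': 195.03970932720867, 'eye': array([  303.92524065, -1131.11194163,   682.4401775 ]), 'attitude': array([-2.1044286 ,  0.22165527, -0.09321428])}
{'clock': 0.1, 'joints': array([-1.33728818e+00,  3.81122569e-01,  1.29814457e+00, -5.42959103e-06,
        1.46357262e+00, -2.15300882e-01]), 'dq': array([-0.00087278, -0.00062709, -0.00369769, -0.00051504, -0.0001554 ,
       -0.00112971]), 'joint_torque': array([ 3.43285996e-03, -4.49220371e+01, -2.31655294e+01, -2.39870451e-04,
        3.67530345e-03, -3.07019285e-06]), 'ee_pos': array([ 238.57825347, -495.28437212,  230.79038832]), 'tool_rot': array([-3.06160690e+00, -6.98808963e-01,  2.63017342e-05]), 'force': array([-0.37359384,  1.18569825,  0.97010023]), 'ft_torque': array([-0.03231462, -0.00474818,  0.04668413]), 'grasp_force': 0.0, 'width': 1.0007809726640635}
```

View pics/top0.png

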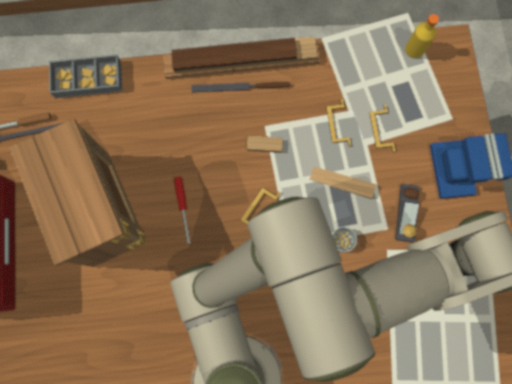

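View pics/side0.png

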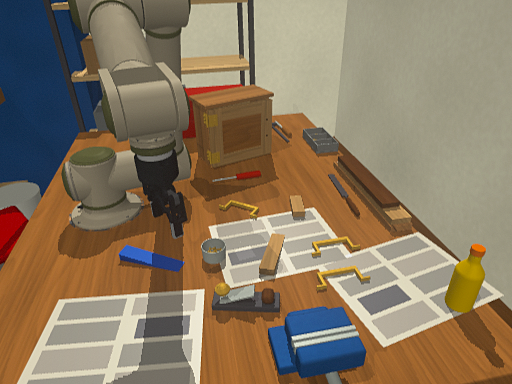

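The top view shows the cupboard at left with its door facing right, brass hinges near (130,235) and the free side at the upper end. The side view shows the same. Wedge candidates are:
- the pale piece at top (343,182) / side (272,253), which is long and looks tapered
- the pale short block at top (265,144) / side (297,206), probably the offcut
- the blue wedge at side (150,258), which is excluded by colour

The long pale piece fits the 180 mm tapered wedge. I'll confirm it in an enlarged crop.

```bash
python3 - <<'E'
from h import *
a=cv2.imread('pics/top0.png')[110:270,0:150]; b=cv2.imread('pics/top0.png')[110:270,230:400]
c=cv2.imread('pics/side0.png')[75:185,180:300]; e=cv2.imread('pics/side0.png')[185:295,200:320]
r=lambda i,k:cv2.resize(i,None,fx=k,fy=k,interpolation=cv2.INTER_CUBIC)
cv2.imwrite('pics/c1.png',np.hstack([r(a,2.5),r(b,2.5)]))
cv2.imwrite('pics/c2.png',np.hstack([r(c,3.3),r(e,3.3)]))
d=ld('top0');s=ld('side0')
for u,v in[(312,170),(376,192),(250,144),(284,144)]:print('top',px(d,u,v).round())
for u,v in[(262,272),(279,235),(216,166),(271,149),(297,206)]:print('side',px(s,u,v).round())
E
```

```text
top [ 541. -270.    0.]
top [ 459. -441.    0.]
top [ 637. -101.    0.]
top [ 627. -199.    0.]
side [ 454. -414.    0.]
side [ 539. -269.    0.]
side [404. 242.  -0.]
side [665. 353.   0.]
side [ 639. -126.    0.]
```

View pics/c1.png

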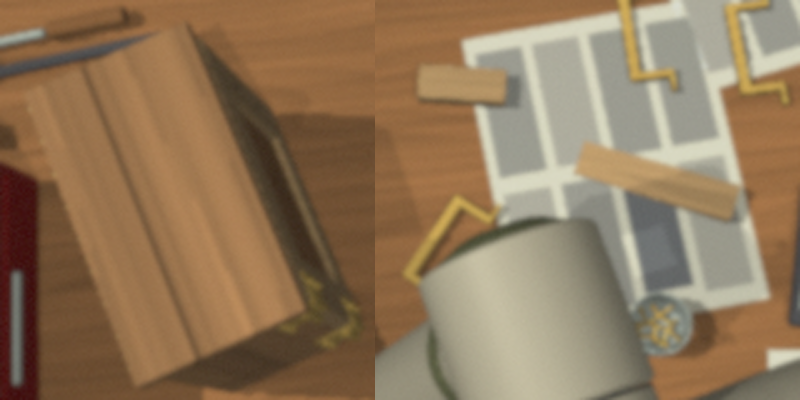

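View pics/c2.png

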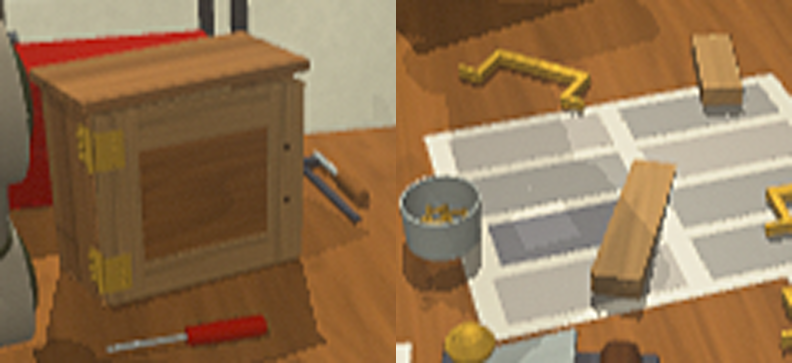

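The crop confirms it. The long pale piece at top (343,182) tapers, with its thick end face visible at side (262,270) and its thin end at the upper left in the top view. The other piece, at (265,144), is uniform and 100 mm long, so it is the offcut. The door's bottom edge runs in the side view from about (212.4,166.8) at the hinge to (271.5,153) at the free end.

```bash
cat >> h.py <<'E'
from scipy.optimize import least_squares
def T2(o,th,p): c,s=np.cos(th),np.sin(th); return np.array([o[0]+c*p[0]-s*p[1],o[1]+s*p[0]+c*p[1],p[2]])
def fit(obs,x0):
    f=lambda x:np.concatenate([np.subtract(proj(d,T2(x[:2],x[2],p)),uv) for d,p,uv in obs])
    r=least_squares(f,x0,loss='soft_l1'); return r.x,r.fun.round(1)
E
python3 - <<'E'
from h import *
t=ld('top0');s=ld('side0')
A=lambda X,Y:(230+(X-375)/2.5,110+Y/2.5)
B=lambda X,Y:(200+(X-396)/3.3,185+Y/3.3)
C=lambda X,Y:(180+X/3.3,75+Y/3.3)
# wedge x to thin end; top view: thin end left (+y world). wedge y is left of x
w=[(t,(90,-20,2),A(585,143)),(t,(90,20,2),A(576,172)),(t,(-90,-20,24),A(743,188)),(t,(-90,20,24),A(735,221)),
 (s,(-90,-20,24),B(646,282)),(s,(-90,20,24),B(593,276)),(s,(90,20,2),B(634,161)),(s,(90,-20,2),B(677,163))]
print('wedge',fit(w,[500,-350,1.1]))
# cabinet x into it (+y world), y to hinge = -x world side
c=[(s,(0,140,5),C(107,303)),(s,(0,-140,0),C(302,258)),(s,(0,-140,245),C(303,85)),(s,(0,140,245),C(84,108))]
c,_=fit(c,[540,300,1.97]),0
print('cab',c)
for P in [(187,25),(305,310),(28,95),(135,385)]: 
  p=px(t,P[0]/2.5,110+P[1]/2.5,266)[:2]; x=c[0]; d=p-x[:2]; print('roof',p.round(), (np.cos(x[2])*d[0]+np.sin(x[2])*d[1]).round(), (-np.sin(x[2])*d[0]+np.cos(x[2])*d[1]).round())
E
```

```text
wedge (array([ 498.47674855, -351.76080322,    1.15643795]), array([ 0.3, -1.6, -0.1, -0.3, -0.1, -2.7, -0.6, -2.5, -1.6,  0.4, -0.7,
        0.1, -1. ,  0.3, -0.9,  1.2]))
cab (array([520.05161235, 268.59007257,   1.81916086]), array([-1.1, -0.5,  0.2,  0.5,  0. , -2.5,  0.6,  1.5]))
roof [653. 306.] 4.0 -139.0
roof [372. 209.] -22.0 158.0
roof [600. 455.] 161.0 -123.0
roof [321. 361.] 139.0 170.0
```

```bash
python3 - <<'E'
from h import *
t=ld('top0');s=ld('side0')
C=lambda X,Y:(180+X/3.3,75+Y/3.3)
Tt=lambda X,Y:(X/2.5,110+Y/2.5)
c=[(s,(0,140,5),C(107,303)),(s,(0,-140,0),C(302,258)),(s,(0,-143,240),C(303,85)),(s,(0,137,245),C(84,108)),
 (t,(0,-148,266),Tt(187,25)),(t,(0,148,266),Tt(305,310)),(t,(160,-148,266),Tt(28,95)),(t,(160,148,266),Tt(135,385))]
r=fit(c,[515,260,1.88]);print(r); x=r[0]
i=cv2.imread('pics/side0.png')
i=cv2.resize(i[75:185,180:300],None,fx=6,fy=6,interpolation=cv2.INTER_CUBIC)[:600]
for X,col in((x,(0,255,0)),([520,268.6,1.82],(255,255,0))):
  q=[proj(s,T2(X[:2],X[2],p)) for p in[(0,140,5),(0,-140,0),(0,-143,240),(0,137,245)]]
  cv2.polylines(i,[np.int32([((u-180)*6+3,(v-75)*6+3) for u,v in q])],True,col,1)
cv2.imwrite('pics/ov.png',i)
W=np.array([498.5,-351.8,1.156]); g=T2(W[:2],W[2],(-62,0,0)); print('grasp',g)
from bench import robot
st=robot.state(); M=R.from_rotvec(st['tool_rot']).as_matrix(); print(M.round(3)); 
d=M.T@(np.array([g[0],g[1],60])-st['ee_pos']); print(d/40)
ty=np.arctan2(M[1,1],M[0,1]); wy=W[2]+np.pi/2
# tool points down: turning +about tool z is -about world z
print('turn',[(np.degrees(ty-wy+k*np.pi)) for k in(-1,0,1,2)])
E
```

```text
(array([513.37640857, 257.39744235,   1.90049714]), array([-1.4,  1.9, -2. ,  0.8, -1.7, -1.2,  1. ,  3.2,  0.5, -0.1, -0.4,
       -0.4, -0.6, -0.6,  0.2, -0.1]))
grasp [ 473.51378068 -408.54230207    0.        ]
[[ 0.901  0.434 -0.   ]
 [ 0.434 -0.901  0.001]
 [ 0.    -0.001 -1.   ]]
[6.2315177  0.59984381 4.27065896]
turn [np.float64(-400.51901556986064), np.float64(-220.5190155698606), np.float64(-40.51901556986061), np.float64(139.4809844301394)]
```

View pics/ov.png

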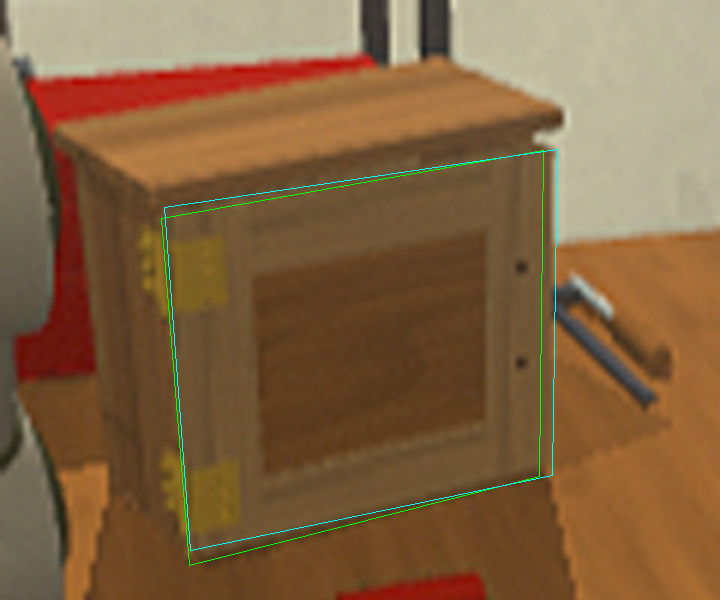

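The green overlay is a little low at the hinge corner, about (190,555), because the roof overhangs the front. The cupboard origin is therefore nearer (517,267) with a yaw of about 1.88. I'm moving above the wedge.

Request:
carry_out --pt "0.9 0.1 0.4 -8" --pt "1.9 0.2 0.8 -16" --pt "2.9 0.3 1.2 -24" --pt "3.9 0.4 1.6 -32" --pt "4.9 0.5 2.1 -40.5" --pt "5.8 0.6 2.8 -40.5" --pt "6.23 0.6 3.3 -40.5" --pt "6.23 0.6 3.3 -40.5" --pt "6.23 0.6 3.3 -40.5" --pt "6.23 0.6 3.3 -40.5" --claw 0

```text
clock: 1.1
ee_pos: [473.0, -410.0, 100.5]
tool_rot: [2.631, 1.714, -0.0]
force: [0.6, 0.1, 0.3]
width: 0.996
grasp_force: 0.0
```

```bash
python3 - <<'E'
from h import *
from bench import robot
snap('top','top1');snap('side','side1')
a=cv2.imread('pics/top1.png')[70:270,0:400]; b=cv2.imread('pics/side1.png')[70:310,130:390]
cv2.imwrite('pics/m1.png',np.hstack([cv2.resize(a,(400,200)),]) )
cv2.imwrite('pics/m1.png',np.vstack([cv2.resize(a,(600,300)),cv2.resize(b,(600,300))*0+0]) if 0 else cv2.resize(a,(800,400),interpolation=cv2.INTER_CUBIC))
st=robot.state();print(st['clock'],st['ee_pos'],st['tool_rot'],st['joints'],st['force'])
M=R.from_rotvec(st['tool_rot']).as_matrix();print(M.round(3))
print('need',M.T@(np.array([473.5,-408.5,2])-st['ee_pos'])/40)
E
```

```text
1.2 [ 472.98847396 -409.99203612  100.55109861] [2.63112755e+00 1.71308649e+00 1.60296351e-04] [-9.02978505e-01  6.23671853e-01  1.26683663e+00 -7.67906351e-05
  1.24915538e+00 -4.86432502e-01] [-0.09131633 -0.38079358 -0.12529497]
[[ 0.405  0.915  0.001]
 [ 0.915 -0.405 -0.002]
 [-0.001  0.002 -1.   ]]
need [ 0.04166583 -0.00751337  2.46372925]
```

View pics/m1.png

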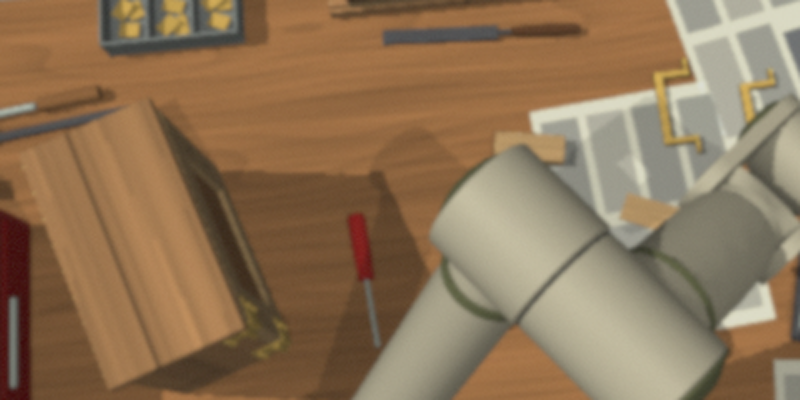

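The top view shows the arm above the wedge, the offcut untouched at (265,144), and the screwdriver from (179,177) to (189,243). Its handle end lies beside my path. I'm descending now.

Request:
carry_out --pt "0.04 0 0.6 0" --pt "0.04 0 1.2 0" --pt "0.04 0 1.6 0" --pt "0.04 0 1.9 0" --pt "0.04 0 2.1 0" --pt "0.04 0 2.25 0" --pt "0.04 0 2.35 0" --pt "0.04 0 2.42 0" --pt "0.04 0 2.42 0" --pt "0.04 0 2.42 0"

```text
clock: 2.2
ee_pos: [474.4, -407.7, 2.9]
tool_rot: [2.631, 1.716, 0.0]
force: [0.3, 0.6, 0.2]
width: 1.002
grasp_force: 0.0
```

```bash
python3 - <<'E'
from h import *
snap('side','side2'); crop('side2',170,170,340,320,4,'c3')
E
```

```text
(no output)
```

View pics/c3.png

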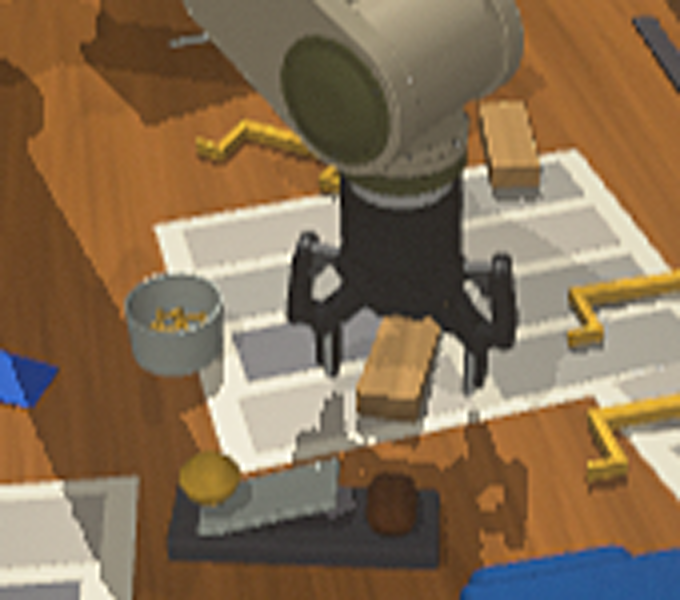

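The wedge lies between the open fingers at crop (330,370) and (478,390), with its thick end at (395,400). I'm closing.

Request:
carry_out --pt "0 0 0 0" --pt "0 0 0 0" --pt "0 0 0 0" --pt "0 0 0 0" --pt "0 0 0 0" --pt "0 0 0 0" --pt "0 0 0 0" --pt "0 0 0 0" --pt "0 0 0 0" --pt "0 0 0 0" --claw 1

```text
clock: 3.25
ee_pos: [474.4, -407.8, 3.0]
tool_rot: [2.631, 1.716, 0.0]
force: [-0.9, -1.6, 6.1]
width: 0.451
grasp_force: 61.6
```

The grip is good: 38 mm opening and 61 N. I'm lifting and carrying toward the door in two calls.

Request:
carry_out --pt "0 0 -0.5 0" --pt "0 0 -1.2 0" --pt "0.3 0 -1.7 0" --pt "0.9 -0.1 -1.75 -3" --pt "1.7 -0.15 -1.75 -6" --pt "2.6 -0.2 -1.75 -9" --pt "3.5 -0.3 -1.75 -12" --pt "4.4 -0.35 -1.75 -15" --pt "5.3 -0.45 -1.75 -18" --pt "6.0 -0.5 -1.75 -21"

```text
clock: 4.25
ee_pos: [552.8, -177.7, 72.1]
tool_rot: [-2.271, -2.169, 0.0]
force: [-0.5, -0.4, -0.5]
width: 0.452
grasp_force: 60.8
```

```bash
cat > go.py <<'E'
from h import *
from bench import robot
import sys
C=np.array([517,267,1.88])
def need(tx,cy=-75,z=70,L=152,C=C):
    st=robot.state();M=R.from_rotvec(st['tool_rot']).as_matrix()
    g=T2(C[:2],C[2],(tx-L,cy,z)); yaw=np.arctan2(M[1,0],M[0,0])
    d=np.array(st['ee_pos'])-[C[0],C[1],0];c,s=np.cos(C[2]),np.sin(C[2])
    print('t',st['clock'].__round__(2),'pos',st['ee_pos'].round(1),'tool in cab',round(c*d[0]+s*d[1],1),round(-s*d[0]+c*d[1],1),'f',st['force'].round(1),'q',st['joints'].round(2),'grip',round(st['grasp_force'],1),round(st['width'],3))
    print('goal',g.round(1),'need',(M.T@(g-st['ee_pos'])/40).round(2),'turn',np.degrees(yaw-C[2]).round(1),'tilt',M[2].round(3))
E
python3 -c "
from go import *
need(-50)"
```

```text
t 4.25 pos [ 552.8 -177.7   72.1] tool in cab -434.5 101.2 f [-0.5 -0.4 -0.5] q [-0.51  0.59  1.44  0.    1.12 -0.47] grip 60.8 0.452
goal [649.9  97.4  70. ] need [6.98 2.11 0.06] turn -20.3 tilt [ 0.001 -0.001 -1.   ]
```

Request:
carry_out --pt "0.8 0.2 0 -3" --pt "1.7 0.5 0 -6" --pt "2.6 0.8 0 -9" --pt "3.5 1.1 0 -12" --pt "4.4 1.3 0 -15" --pt "5.3 1.6 0 -18" --pt "6.1 1.85 0 -20.3" --pt "6.7 2.0 0 -20.3" --pt "6.98 2.11 0 -20.3" --pt "6.98 2.11 0 -20.3"

```text
clock: 5.25
ee_pos: [650.6, 95.8, 72.0]
tool_rot: [-1.855, -2.535, 0.0]
force: [-0.5, 0.2, -0.7]
width: 0.456
grasp_force: 60.9
```

```bash
python3 -c "
from go import *
need(-50,z=3)
snap('side','side3');crop('side3',180,70,330,220,4,'c4');snap('top','top3')"
```

```text
t 5.25 pos [650.6  95.8  72. ] tool in cab -203.7 -75.2 f [-0.5  0.2 -0.7] q [-0.03  0.7   1.19  0.    1.25 -0.34] grip 60.9 0.456
goal [649.9  97.4   3. ] need [ 0.04 -0.    1.72] turn -0.1 tilt [ 0.    -0.001 -1.   ]
```

View pics/c4.png

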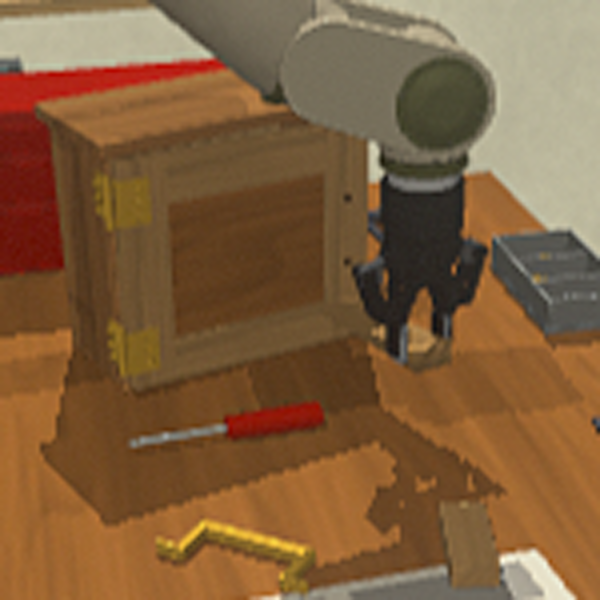

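The wedge is held level in front of the free half. The door's bottom runs from (213.3,167.5) to (272,153.8) in the side view, and the screwdriver is clear. I'm refining the door line.

```bash
python3 -c "
from h import *
s=ld('side3');t=ld('top3')
for d in((212.8,167.1),(213.3,167.5)):print(px(s,*d,5).round(1))
for d in((271.5,153.2),(272,153.75)):print(px(s,*d,0).round(1))
for X in([517,267,1.88],[519,268,1.85]):
  print([np.round(proj(t,T2(X[:2],X[2],p)),1) for p in((0,140,5),(0,-140,0),(0,140,50))],[np.round(proj(s,T2(X[:2],X[2],p)),1) for p in((0,140,5),(0,-140,0))])
i=cv2.imread('pics/top3.png')[120:260,60:200];i=cv2.resize(i,None,fx=4,fy=4,interpolation=cv2.INTER_CUBIC);i=cv2.convertScaleAbs(i,alpha=1.8)
cv2.imwrite('pics/c5.png',i)"
```

```text
[389.6 225.3   5. ]
[391.2 221.2   5. ]
[656.3 308.4   0. ]
[657.1 302.3  -0. ]
[array([141.7, 242.6]), array([107.4, 153.8]), array([137.8, 240.8])] [array([211.4, 167.4]), array([270.1, 153.2])]
[array([139.9, 242.5]), array([108.4, 152.6]), array([135.9, 240.7])] [array([211.4, 166.8]), array([271. , 153.4])]
```

View pics/c5.png

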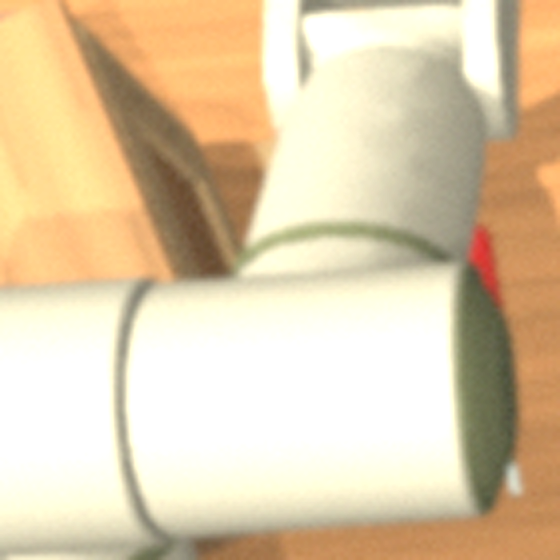

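The free bottom corner shows at about (110,154) in the top view, within 2 px of the prediction. I'm using the origin (520,265) with yaw 1.875 and lowering to the bench.

Request:
carry_out --pt "0 0 0.4 0" --pt "0 0 0.8 0" --pt "0 0 1.1 0" --pt "0 0 1.35 0" --pt "0 0 1.5 0" --pt "0 0 1.6 0" --pt "0 0 1.66 0" --pt "0 0 1.71 0" --pt "0 0 1.72 0" --pt "0 0 1.72 0"

```text
clock: 6.35
ee_pos: [650.7, 94.9, 3.9]
tool_rot: [1.857, 2.534, 0.0]
force: [0.1, 0.1, -1.1]
width: 0.457
grasp_force: 61.0
```

```bash
sed -i 's/517,267,1.88/520,265,1.875/' go.py; python3 -c "
from go import *
need(0,z=3)
t=snap('side','side4')
C=np.array([520,265,1.875]);st=robot.state();M=R.from_rotvec(st['tool_rot']).as_matrix()
p=np.array(st['ee_pos']);
for L in(-28,152):
  for y in(-20,20):
    q=p+L*M[:,0]+y*M[:,1];q[2]=24 if L<0 else 2;print(L,y,q.round(),np.round(proj(t,q),1))
crop('side4',245,125,325,185,8,'c6')"
```

```text
t 6.35 pos [650.7  94.9   3.9] tool in cab -201.4 -73.7 f [ 0.1  0.1 -1.1] q [-0.03  0.78  1.25 -0.    1.11 -0.34] grip 61.0 0.457
goal [637.1 142.4   3. ] need [1.23 0.03 0.02] turn 0.1 tilt [-0.  0. -1.]
-28 -20 [640.  62.  24.] [282.7 174.4]
-28 20 [678.  74.  24.] [291.5 171.8]
152 -20 [586. 234.   2.] [259.4 161.7]
152 20 [624. 246.   2.] [267.6 159.6]
```

View pics/c6.png

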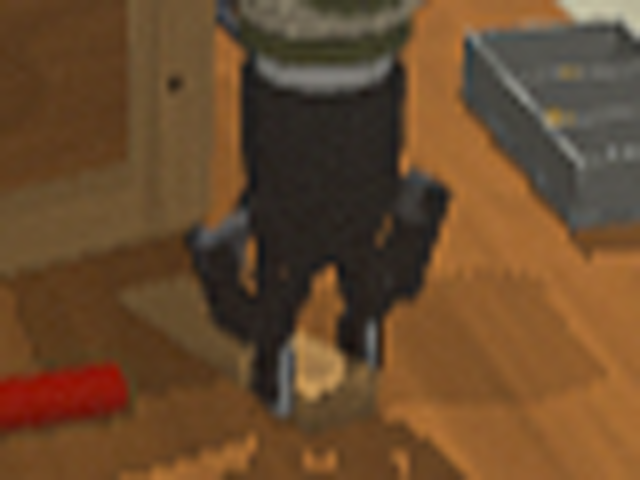

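The thin end is at crop (120,290)–(190,278), within 1 px of the prediction, and it lies flat and square in front of the free half. I'm sliding in.

Request:
carry_out --pt "0.1 0 0.02 0" --pt "0.25 0 0.03 0" --pt "0.4 0 0.03 0" --pt "0.55 0 0.03 0" --pt "0.7 0 0.03 0" --pt "0.85 0 0.03 0" --pt "0.95 0 0.03 0" --pt "1.05 0 0.03 0" --pt "1.1 0 0.03 0" --pt "1.1 0 0.03 0"

```text
clock: 7.4
ee_pos: [637.5, 137.5, 3.0]
tool_rot: [1.856, 2.534, 0.001]
force: [0.6, -2.2, 6.0]
width: 0.455
grasp_force: 61.8
```

Request:
carry_out --pt "0.04 0 0 0" --pt "0.08 0 0 0" --pt "0.12 0 0 0" --pt "0.16 0 0 0" --pt "0.2 0 0 0" --pt "0.24 0 0 0" --pt "0.28 0 0 0" --pt "0.3 0 0 0" --pt "0.3 0 0 0" --pt "0.3 0 0 0"

```text
clock: 8.4
ee_pos: [634.5, 147.5, 3.1]
tool_rot: [1.856, 2.532, -0.0]
force: [2.4, -7.3, 6.0]
width: 0.453
grasp_force: 61.7
```

```bash
python3 -c "
from go import *
need(34,z=3)"
```

```text
t 8.4 pos [634.5 147.5   3.1] tool in cab -146.4 -74.0 f [ 2.4 -7.3  6. ] q [ 0.05  0.78  1.27 -0.    1.09 -0.26] grip 61.7 0.453
goal [626.9 174.9   3. ] need [0.71 0.03 0.  ] turn 0.1 tilt [-0.002  0.001 -1.   ]
```

Contact registers where expected, with the tip at about 5 mm. I'm continuing slowly.

Request:
carry_out --pt "0.04 0 0 0" --pt "0.08 0 0 0" --pt "0.12 0 0 0" --pt "0.16 0 0 0" --pt "0.19 0 0 0" --pt "0.22 0 0 0" --pt "0.25 0 0 0" --pt "0.25 0 0 0" --pt "0.25 0 0 0" --pt "0.25 0 0 0"

```text
clock: 9.4
ee_pos: [631.4, 157.1, 3.0]
tool_rot: [1.856, 2.532, -0.0]
force: [2.3, -7.9, 4.8]
width: 0.451
grasp_force: 61.7
```

Request:
carry_out --pt "0.04 0 0 0" --pt "0.08 0 0 0" --pt "0.12 0 0 0" --pt "0.16 0 0 0" --pt "0.19 0 0 0" --pt "0.22 0 0 0" --pt "0.25 0 0 0" --pt "0.25 0 0 0" --pt "0.25 0 0 0" --pt "0.25 0 0 0"

```text
clock: 10.4
ee_pos: [628.4, 166.5, 3.0]
tool_rot: [1.856, 2.532, -0.0]
force: [3.4, -8.5, 4.6]
width: 0.452
grasp_force: 61.7
```

```bash
python3 -c "
from go import *
need(34,z=3)"
```

```text
t 10.4 pos [628.4 166.5   3. ] tool in cab -126.4 -74.0 f [ 3.4 -8.5  4.6] q [ 0.08  0.77  1.28 -0.    1.09 -0.23] grip 61.7 0.452
goal [626.9 174.9   3. ] need [0.21 0.03 0.  ] turn 0.1 tilt [-0.002  0.001 -1.   ]
```

Request:
carry_out --pt "0.04 0 0 0" --pt "0.08 0 0 0" --pt "0.12 0 0 0" --pt "0.16 0 0 0" --pt "0.19 0 0 0" --pt "0.21 0 0 0" --pt "0.21 0 0 0" --pt "0.21 0 0 0" --pt "0.21 0 0 0" --pt "0.21 0 0 0"

```text
clock: 11.4
ee_pos: [626.0, 174.5, 3.1]
tool_rot: [1.856, 2.531, -0.0]
force: [2.5, -8.4, 4.9]
width: 0.454
grasp_force: 61.7
```

```bash
python3 - <<'E'
from go import *
need(34,z=3)
snap('side','side5')
g=lambda f:cv2.imread(f'pics/{f}.png',0).astype(np.float32)
a,b=g('side4'),g('side5')
C=[520,265,1.875];s=ld('side5')
P=lambda z,y:np.array(proj(s,T2(C[:2],C[2],(0,y,z))))
print('px per 5mm',P(100,-120),P(105,-120)-P(100,-120))
for (x0,y0,x1,y1) in((228,112,262,152),(232,135,262,155),(225,105,268,150)):
    A=a[y0:y1,x0:x1];B=b[y0:y1,x0:x1]
    W=np.eye(2,3,dtype=np.float32)
    try: cc,W=cv2.findTransformECC(A,B,W,cv2.MOTION_TRANSLATION,(3,200,1e-6));print(cc,W[:,2])
    except Exception as e:print('ecc',str(e)[:80])
i=cv2.resize(np.vstack([cv2.imread(f'pics/{f}.png')[95:180,200:330] for f in('side4','side5')]),None,fx=3.5,fy=3.5,interpolation=cv2.INTER_CUBIC)
cv2.imwrite('pics/c7.png',i)
E
```

```text
t 11.4 pos [626.  174.5   3.1] tool in cab -118.1 -74.0 f [ 2.5 -8.4  4.9] q [ 0.09  0.77  1.28 -0.    1.09 -0.21] grip 61.7 0.454
goal [626.9 174.9   3. ] need [0.   0.02 0.  ] turn 0.1 tilt [-0.002  0.001 -1.   ]
px per 5mm [266.95815641 132.82645339] [-0.00459018 -1.11684611]
0.6677349457528525 [-2.1666424 -1.2062111]
0.9837192389065043 [-5.6602077  0.6205079]
0.7738795286470084 [-4.179221 -2.306989]
```

View pics/c7.png

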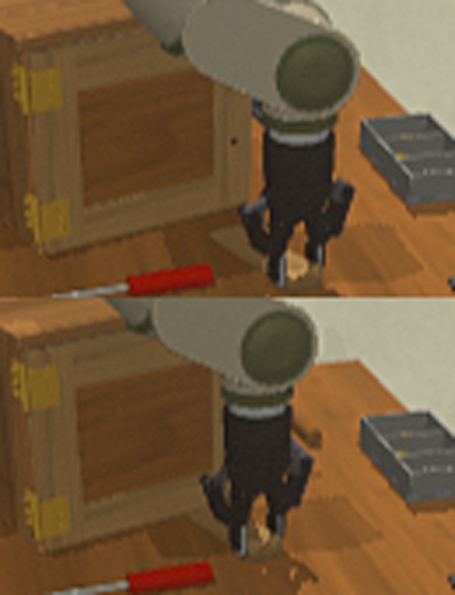

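The wedge is under the free half and the arm is clear of the door. The gripper hides the free corner, so I'm measuring the door's shift on its visible lower rail, with the fixed cupboard side as a control.

```bash
python3 - <<'E'
from h import *
g=lambda f:cv2.imread(f'pics/{f}.png',0).astype(np.float32)
b=g('side5');C=[520,265,1.875];s=ld('side5')
for f in('side3','side4'):
  a=g(f)
  for (x0,y0,x1,y1) in((222,144,238,166),(232,142,246,164),(242,140,256,160),(246,140,257,158),(185,100,206,160),(305,125,330,155)):
    best=[]
    for dy in np.arange(-3,3.05,.1):
      B=cv2.warpAffine(b,np.float32([[1,0,0],[0,1,-dy]]),b.shape[::-1],flags=cv2.INTER_LINEAR)
      best.append((np.corrcoef(a[y0:y1,x0:x1].ravel(),B[y0:y1,x0:x1].ravel())[0,1],dy))
    m=max(best); print(f,(x0,x1),'dy %.1f corr %.3f'%(m[1],m[0]))
for y in(140,70,0,-30,-60):print(y,np.round(proj(s,T2(C[:2],C[2],(0,y,4))),1))
E
```

```text
side3 (222, 238) dy -0.3 corr 0.956
side3 (232, 246) dy -0.5 corr 0.965
side3 (242, 256) dy -0.7 corr 0.966
side3 (246, 257) dy -0.9 corr 0.972
side3 (185, 206) dy -0.1 corr 0.969
side3 (305, 330) dy 0.0 corr 0.999
side4 (222, 238) dy -0.3 corr 0.955
side4 (232, 246) dy -0.4 corr 0.909
side4 (242, 256) dy -0.7 corr 0.965
side4 (246, 257) dy -0.9 corr 0.970
side4 (185, 206) dy 0.1 corr 0.966
side4 (305, 330) dy 0.0 corr 0.999
140 [212.1 167.6]
70 [227.6 163.7]
0 [242.6 159.8]
-30 [248.9 158.2]
-60 [255.  156.7]
```

The lift grows linearly from the hinge, at 0.3, 0.5, 0.7 and 0.9 px. That extrapolates to about 5 mm at the free corner, and the controls stay at zero. Handing in.

```bash
python3 -c "
from bench import robot
print(robot.job_done())"
```

```text
the job is handed in; nothing more can be done
None
```

I handed the job in with the wedge still gripped, flat and square under the free half of the door; that side measures about 5 mm clear of the bench, estimated from the side camera because the gripper hides the corner, and the hand-in returned no verdict.

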